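Invert a staining jar on the drying peg and hold the sprung air valve open

TASK

Dry the rinsed staining jar that lies on its side on the bench pad: turn it mouth-down over the upright air drying peg, set it down without dropping it so that its rim sits flat on the drain grid, and let go of it. Then swing the lever of the spring-return air valve beside it all the way round to its open stop, and finish while still holding the lever there with the fingers, because the spring closes it as soon as it is let go. Leave the lidded jar, the slide box and the reagent bottle where they are.

Things in the scene. Friction and masses are not known exactly. Their poses are not given: they have to be found in the camera images.
- jar: Loose open square staining jar, 50 x 50 mm outside, 92 mm long, wall 3 mm, closed end 4 mm, grey-white plastic, 60 to 130 g. Origin: centre of the closed end's outer face; x axis runs along the jar to the open mouth. Starts lying on a flat side on the pad (axis level, 28 mm above the bench), mouth roughly away from the robot. The only jar lying down.
- jar_mouth (a point): Centre of the jar's open mouth, in the plane of the rim (92 mm along the jar's x axis from its origin).
- pad: Thin white bench pad with pale blue edges, 300 x 260 x 3 mm, fixed to the bench; origin at the centre of its underside. The jar lies on it.
- station: Fixed drying station on a plate 150 (x) x 380 (y) x 8 mm; origin under its centre. At its +y end a block 94 x 94 mm, 50 high, with drain grid and drying peg; a pipe leads along -y to a ball valve with a round grey spring can (46 mm across, top at 98 mm) and the lever; the inlet elbow (60 mm high) is 88 mm beyond the can. Left or right of the pad, yaw within 0.25 rad.
- peg_seat (a point): Centre of the drain grid (86 x 86 mm, top 54 mm above the bench), on the peg's axis, at the height where the jar's rim must rest; its axes are the station's. At station frame (0, 130, 54) mm.
- peg_tip (a point): Top of the drying peg: upright perforated steel tube 22 mm in diameter, 75 mm tall above the grid, narrowing over its last 11 mm.
- lever_axis (a point): Point on the valve lever's upright turning axis at the height of the grip's middle (110 mm above the bench), at station frame (0, -45, 110) mm; its axes are the station's.
- valve (a joint): Angle of the valve lever, rad: 0 closed (lever points along the station's -x), growing anticlockwise seen from above to 1.57 at the open stop (parallel to the pipe, pointing along the station's -y). A spring drives it back to 0 when let go: 0.45 N m at closed, 0.89 N m at the open stop.
- lever: The valve lever, turning in a level plane about its origin (on the axis, 100 mm above the bench); its -x axis points outwards along it. Its outer part is a pale grey plastic grip: level bar 85 mm long, 22 wide, 13 thick, from 50 to 135 mm from the axis, middle 110 mm above the bench. Free air below it down to the pipe (45 mm above the bench) and the elbow (60 mm).
- lidded_jar: Bystander: a staining jar of the same kind standing upright with a grey lid, 50 x 50 x 110 mm, beyond the work; origin under its centre.
- slide_box: Bystander: flat black slide box 95 x 175 x 34 mm lying beyond the work; origin under its centre.
- reagent: Bystander: amber capped bottle 62 mm across, 125 mm tall, beyond the work; origin under its centre.
- lever_grip (a point): Middle of the grey grip, 92.5 mm from the turning axis, 110 mm above the bench.
There are look-alikes about, which are no part of the job. What is shaped like the jar but purple is not meant.

How it is judged:
By the outcome, as a careful person would: the job done as asked, in the order asked, and still so for the second after the job is handed in, while the arm keeps its last pose, push and grip.
It also fails if it takes over 64 s, if anything falls off the work surface, if the arm or the gripper's body presses on something with over 40 N, if the wrist force passes 120 N, or if a joint passes its speed limit or range.

ROBOT

A 7-joint arm with a two-finger parallel gripper is mounted at the origin on the work surface. World frame = base frame: x ahead of the robot, y to its left, z up, the work surface at z = 0. Lengths are in mm, angles in rad, forces in N, time in s.
With the tool pointing down it reaches from about 400 to 850 mm from the base axis. Payload 10.4 kg.
Tool frame: the origin (TCP) lies on the front face of the gripper's body, between the roots of the fingers; the fingertips stand 73 mm ahead of it and the grasp point (between the pads) lies 54 mm ahead of it (ctrl.tcp_to_grasp is the distance from the TCP to the grasp point, in mm); z points along the fingers, y is the line along which they close (so a half turn about z gives the same grasp; the last joint's range is limited). The gripper opens to 85 mm and grips with 20 to 120 N. Pads are 22 mm wide; open, the fingers measure 114 mm over their backs; the gripper's body (76 mm by 85 mm) begins 54 mm behind the grasp point. The pads swing forward as they close: fully open they stand 13 mm farther back than shut.
Start: joints at [1.31, 0.332, -0.065, 1.46, 0.022, 1.35, -0.088], TCP at [147.246, -607.422, 303.938] pointing down, gripper open.
Joint ranges: [-2.6, 2.6], [-0.5, 2.12], [-1.47, 1.34], [0.16, 2.42], [-1.27, 4.41], [0.06, 2.06], [-2.6, 2.6]. Speed limits (rad/s): [2.22, 2.22, 2.79, 2.79, 3.14, 3.14, 3.14].

INTERFACE

Orientations are given as a unit quaternion [w, x, y, z].
In Python, from cell import ctrl gives the robot as it stands. The module is installed in compiled form; this text tells all that it offers.
- The arm moves only by the shell command python3 -m pendant 'ROWS' [FORCE]. ROWS is text: rows parted by semicolons, each of 5 numbers parted by spaces: the finger opening in cm, from 0 to 8.54, then the shift along the world's x, y, z in cm, then the turn about the world's z in rad. A call has exactly 8 rows; each row shifts and turns the commanded pose from where the row before left it; what a row does not reach is not made up. A row lasts 1/8 s, in which the tool goes at most 62.5 mm and 10.7 degrees, less where a joint would pass 70% of its speed; a pose out of reach is approached as far as the arm can. A call is refused whole if a number of a shift passes 6.25 or a number of a turn 0.188, either way. A call with a gripper value outside its range is refused whole. The fingers move at their own pace and stop on an object; FORCE is the grip in N (left out, the last holds). Time passes only in rows, so rows that do not move let the fingers close, or fill a call up. It gives the time, the measured TCP pose, the force, the opening and the grip force at its end, in the units of the state.
- ctrl.sense(): the state, without advancing time (a new reading comes with each control period).
- ctrl.grab_frame(name): name is "scene" or "top" or "wrist"; returns a dict with "image" (420x560x3 uint8, blue, green, red), "z_map" (420x560 float32, mm along the optical axis (not along the pixel's ray), 0 where there is no reading), "fx", "fy", "cx", "cy" (pixels), "dist_coeffs" ([k1, k2, p1, p2, k3] as OpenCV has them; the pictures are not rectified), "rvec" (rotation vector, rad) and "tvec" (3), from world to camera coordinates, as OpenCV has them. Camera axes: x right, y down, z forward; pixel columns grow to the right and rows downward; lengths in mm; the calibration is good to about 2 mm. A picture is of the moment at which its call begins.
- ctrl.close_job(): hands the job in; it is judged then, once.
Trained networks look in a picture, given as the dict that the camera call returned (one of the last four; its "shot" number tells which), for a name from the list of things; names that differ only in an ending like _2 or _b are one class to them, and where a whole thing is asked for, a point or a joint stands for the part that bears it (a point fixed in the world has none). Each returns a list of dicts, best first, with "score" (0 to 1); they miss things now and then, are a little off and sometimes report something else, mostly with a low value. They report only what shows in the picture. A call takes as long as a camera call. They do not tell look-alikes from the thing itself.
- ctrl.boxes_of(picture, query): "bbox" ([left, top, width, height] in pixels, round what is visible of it).
- ctrl.trace(picture, query): "mask" (420x560 bool, what is visible of it) and "bbox" ([left, top, width, height] in pixels, round what is visible of it).
The state is a dict: "time": time; "joint_pos": joint angles; "joint_vel": joint speeds; "tau": joint torques, N m; "tcp_pos": TCP position; "tcp_rot": TCP orientation; "force": force on the tool from outside, world axes, zero at the start; "ft_torque": the same for the moment, N m; "width": opening from 0.0 (shut) to 1.0 (fully open); "grasp_force": force on a finger pad.
Only numpy, scipy, OpenCV 4.12 (cv2) and the standard library are available. Lean on these libraries where they do the work, as an engineer would, in place of code of your own. Each camera call takes 0.05 s, during which the arm holds its last target. There are 200 camera calls.

## Working session

There is one attempt and no reset: what is moved stays moved. The work goes in short steps, Python scripts to look and compute and a shell command to move; the robot and the scene stay as the last step left them, time stands still between calls to the robot, and variables do not carry over. Pictures are saved under pics/ and viewed, at most 10 in all, crops included, and the job is handed in when it is done.

```bash
mkdir -p pics
cat > h.py <<'E'
import numpy as np, cv2
from cell import ctrl
def cam(p):
    K=np.array([[p['fx'],0,p['cx']],[0,p['fy'],p['cy']],[0,0,1.]]);R=cv2.Rodrigues(np.array(p['rvec'],float))[0]
    return K,np.array(p['dist_coeffs'],float),R,np.array(p['tvec'],float).ravel()
def cloud(p,mask=None):
    K,d,R,t=cam(p);z=p['z_map'];m=z>0
    if mask is not None:m&=mask
    v,u=np.nonzero(m)
    n=cv2.undistortPoints(np.c_[u,v].astype(float)[:,None],K,d)[:,0]
    Z=z[v,u].astype(float)
    return (np.c_[n*Z[:,None],Z]-t)@R, np.c_[u,v]
def proj(p,X):
    K,d,R,t=cam(p);return cv2.projectPoints(np.array(X,float).reshape(-1,3),R,t,K,d)[0][:,0]
E
python3 - <<'E'
from h import *
for n in ['scene','top']:
    p=ctrl.grab_frame(n);cv2.imwrite(f'pics/{n}1.png',p['image'])
    print(n,(p['z_map']>0).mean())
    for q in ['jar','station','valve','lidded_jar','slide_box','reagent','pad']:
        for r in ctrl.trace(p,q)[:3]:
            X,_=cloud(p,r['mask'])
            if len(X)==0: X=np.zeros((1,3))
            print(q,round(r['score'],2),np.round(r['bbox']),np.round(np.median(X,0)),np.round(np.percentile(X,2,0)),np.round(np.percentile(X,98,0)))
E
```

```text
scene 0.9961139455782313
jar 0.8 [276. 149.  19.  30.] [297. 193.  48.] [243. 158.  -0.] [331. 226.  52.]
jar 0.64 [372. 190.  41.  28.] [554. 409.  44.] [513. 370.  -0.] [569. 458.  52.]
jar 0.61 [296. 224.  27.  38.] [604. 129.  51.] [548.  97.   2.] [637. 162.  55.]
station 0.96 [105. 194. 158. 102.] [ 524. -192.    9.] [ 413. -359.    4.] [604.  -8. 116.]
station 0.41 [156. 198.   8.  41.] [ 439. -209.  114.] [ 374. -228.  101.] [ 509. -189.  119.]
valve 0.67 [155. 197.   7.  45.] [ 441. -209.  113.] [ 376. -229.  101.] [ 509. -190.  119.]
lidded_jar 0.87 [334. 252.  37.  46.] [741. 158.  79.] [681. 138.  -0.] [761. 205. 109.]
slide_box 0.81 [249. 290.  83.  56.] [775.  -3.  33.] [720. -85.   6.] [817.  83.  37.]
reagent 0.86 [166. 306.  32.  47.] [ 749. -235.   81.] [ 721. -262.    8.] [ 761. -207.  126.]
reagent 0.59 [108. 197. 154.  97.] [ 524. -192.    9.] [ 410. -359.    1.] [606.  -6. 116.]
pad 0.57 [252. 183. 134. 100.] [539. 183.   2.] [392.  44.  -1.] [678. 316.   6.]
top 0.9958375850340137
jar 0.95 [209. 286.  31.  41.] [283. 196.  49.] [238. 162.   4.] [328. 230.  53.]
[... 179 characters left out ...]
291. 174. 154.  86.] [ 501. -180.    9.] [ 406. -356.    3.] [598.   0. 116.]
station 0.28 [384. 202.  18.  58.] [ 427. -207.  114.] [ 370. -228.   25.] [ 505. -187.  119.]
valve 0.68 [384. 201.  18.  60.] [ 427. -207.  114.] [ 370. -228.  100.] [ 506. -187.  119.]
lidded_jar 0.72 [218. 109.  28.  37.] [717. 167.  99.] [697. 137.  -1.] [780. 210. 110.]
slide_box 0.86 [263. 100.  68.  38.] [760.   1.  33.] [716. -83.   3.] [813.  87.  37.]
reagent 0.58 [374. 108.  30.  32.] [ 715. -226.   82.] [ 699. -258.    7.] [ 744. -204.  126.]
pad 0.63 [259. 101.  69.  37.] [760.   2.  33.] [716. -80.  10.] [812.  85.  37.]
pad 0.6 [170. 151. 114. 120.] [519. 192.   2.] [390.  49.  -2.] [681. 318.   7.]
```

```bash
python3 - <<'E'
import cv2,numpy as np
a=cv2.imread('pics/scene1.png')
b=cv2.imread('pics/top1.png')
c=np.hstack([cv2.resize(a[140:360,100:420],(400,275),interpolation=3), cv2.resize(b[80:340,110:460],(400,297),interpolation=3)[:275]])
d=np.hstack([cv2.resize(a[215:270,285:335],(400,300),interpolation=2),cv2.resize(b[150:210,225:275],(400,300),interpolation=2)])
cv2.imwrite('pics/c1.png',np.vstack([c,d]))
E
python3 - <<'E'
from h import *
for n in ['scene','top']:
    p=ctrl.grab_frame(n)
    X,_=cloud(p)
    C=p['image'].reshape(-1,3)
    def box(x0,x1,y0,y1,z0,z1):
        m=(X>[x0,y0,z0]).all(1)&(X<[x1,y1,z1]).all(1);return X[m]
    for nm,b in dict(jar=(530,660,80,180,42,62),grid=(350,650,-130,40,46,62),lever=(350,480,-260,-150,105,125),peg=(350,650,-130,40,110,135),can=(450,600,-300,-100,92,102)).items():
        Y=box(*b)
        if len(Y)<5: print(n,nm,len(Y));continue
        r=cv2.minAreaRect(Y[:,:2].astype(np.float32))
        print(n,nm,len(Y),np.round(Y.mean(0),1),'z',np.round(np.median(Y[:,2]),1),np.round(r[0],1),np.round(r[1],1),round(r[2],1))
E
```

```text
scene jar 562 [590.8 132.3  52.1] z 52.2 [588.2 133.4] [50.7 95.7] 71.1
scene grid 981 [543.6 -56.3  51.1] z 50.8 [536.3 -60.6] [109.8  94.7] 78.4
scene lever 251 [ 418.8 -204.   114.7] z 115.4 [ 423.4 -205.7] [ 22.1 114.8] 76.6
scene peg 70 [541.8 -53.7 120.2] z 120.5 [541.5 -53.2] [21.8 13.8] 79.1
scene can 184 [ 503.7 -221.7   97.3] z 97.3 [ 487.9 -224.2] [71.9 43.8] 4.6
top jar 744 [587.9 134.3  52. ] z 52.1 [589.  134.4] [51.  92.8] 71.1
top grid 1267 [534.9 -52.5  51.2] z 51.1 [534.5 -65.1] [121.9  94.1] 77.5
top lever 396 [ 411.7 -202.1  115. ] z 115.5 [ 422.7 -205.3] [ 22.7 112.8] 78.1
top peg 69 [535.4 -50.9 122.7] z 123.7 [537. -52.] [18.8 20.5] 30.9
top can 204 [ 499.1 -220.8   97.7] z 97.8 [ 491.5 -223.5] [64.6 46.4] 10.7
```

View pics/c1.png

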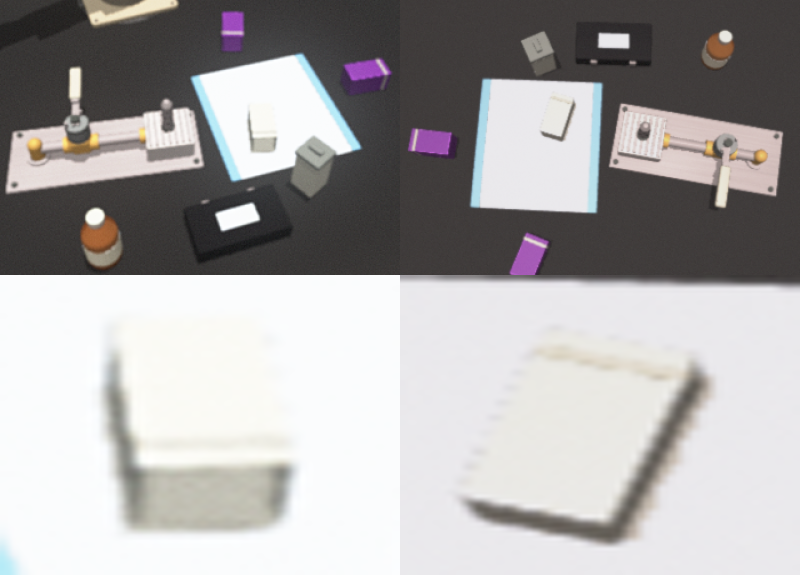

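```bash
python3 - <<'E'
from h import *
from scipy.spatial.transform import Rotation as R
s=ctrl.sense();q=s['tcp_rot'];r=R.from_quat([q[1],q[2],q[3],q[0]]).as_matrix()
print(s['time'],s['tcp_pos'],r.round(3),s['width'],ctrl.tcp_to_grasp,np.degrees(np.arctan2(r[1,1],r[0,1])), np.degrees(np.arctan2(r[1,0],r[0,0])))
E
python3 -m pendant '8.5 4 3 0 0;8.5 4.5 4.5 0 0;8.5 4 5 0 0;8.5 4 5 0 0;8.5 3 5 0 0;8.5 3 5.5 0 0;8.5 2.5 5.5 0 0;8.5 2.5 5.5 0 0' 20
```

```text
0.9 [ 147.23868115 -607.42234176  303.95701851] [[ 0.972  0.236  0.   ]
 [ 0.236 -0.972 -0.   ]
 [ 0.     0.    -1.   ]] 1.0053258345651483 53.900000000000006 -76.37353480034496 13.626465216974461
time: 1.9
tcp_pos: [420.0, -218.9, 304.2]
tcp_rot: [0.0, 0.993, 0.119, 0.0]
force: [0.9, -0.9, 0.5]
width: 0.996
grasp_force: 0.0
```

```bash
python3 -m pendant '8.5 2.5 5 0 -0.1;8.5 2 5 0 -0.1;8.5 2 5 -1 -0.1;8.5 2 5 -1 -0.1;8.5 2 5 -1 -0.1;8.5 1.5 5.4 -1 -0.067;8.5 1.6 5.5 -1 0;8.5 0 0.5 0 0'
python3 - <<'E'
from h import *
p=ctrl.grab_frame('wrist');cv2.imwrite('pics/w1.png',p['image'])
X,_=cloud(p)
for r in ctrl.boxes_of(p,'jar')[:2]: print(r)
m=(X[:,2]>44)&(X[:,2]<62)&(abs(X[:,0]-590)<80)&(abs(X[:,1]-134)<80);Y=X[m]
print(len(Y),np.median(Y[:,2]),cv2.minAreaRect(Y[:,:2].astype(np.float32)))
E
```

```text
time: 2.9
tcp_pos: [554.8, 148.1, 253.1]
tcp_rot: [-0.001, 0.987, -0.161, -0.001]
force: [0.4, 0.3, 0.2]
width: 0.995
grasp_force: 0.0
{'bbox': [0.0, 244.6, 107.9, 70.1], 'score': 0.97}
{'bbox': [290.1, 360.7, 39.4, 13.1], 'score': 0.87}
6407 52.09941424541355 ((589.515625, 134.35916137695312), (50.72332000732422, 90.88833618164062), 71.34436798095703)
```

View pics/w1.png

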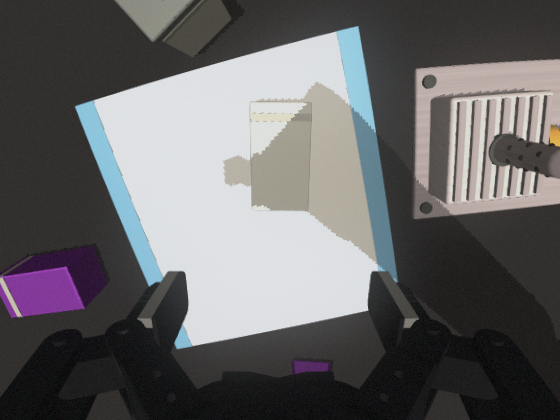

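```bash
python3 -m pendant '8.5 0.24 -0.29 -5 0;8.5 0 0 -5 0;8.5 0 0 -5 0;8.5 0 0 -2.1 0;6 0 0 0 0;4.8 0 0 0 0;4.8 0 0 0 0;4.8 0 0 0 0'
```

```text
time: 4.0
tcp_pos: [559.2, 140.8, 85.3]
tcp_rot: [-0.001, 0.986, -0.164, 0.002]
force: [-0.2, -0.0, 7.3]
width: 0.586
grasp_force: 21.6
```

```bash
python3 -m pendant '4.8 0 0 2 0;4.8 0 0 3 0;4.8 0 0 3 0;4.8 0 0 2 0;4.8 0 0 0 0;4.8 0 0 0 0;4.8 0 0 0 0;4.8 0 0 0 0'
python3 - <<'E'
from h import *
p=ctrl.grab_frame('scene');cv2.imwrite('pics/s2.png',cv2.resize(p['image'][150:330,240:420],(540,540)))
E
```

```text
time: 5.0
tcp_pos: [557.5, 140.3, 182.2]
tcp_rot: [0.0, 0.986, -0.164, -0.001]
force: [1.0, 0.8, -1.1]
width: 0.586
grasp_force: 21.2
```

View pics/s2.png

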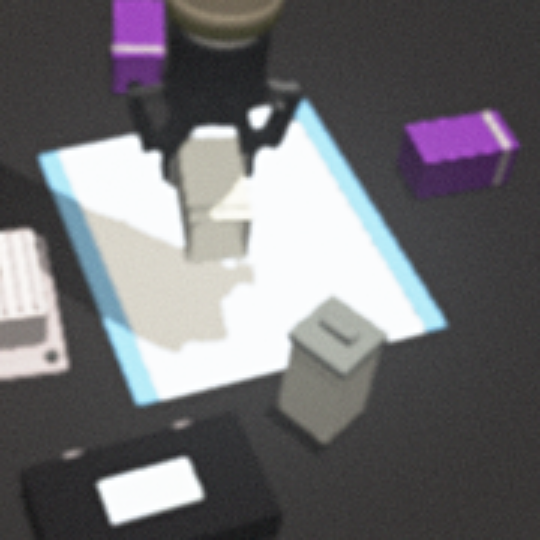

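```bash
cat >> h.py <<'E'
def tilt(o=None):
    """profile of the jar in the hand: along tool x (s) and height, and the finger direction"""
    s=ctrl.sense();g=np.array(s['tcp_pos']);q=s['tcp_rot'];y=2*np.arctan2(q[2],q[1])
    d=np.array([np.cos(y),np.sin(y)]);n=np.array([-d[1],d[0]])
    for c in ['scene','top','wrist']:
        p=ctrl.grab_frame(c);X,_=cloud(p)
        v=X[:,:2]-g[:2];a=v@d;b=v@n
        h=X[:,2]-(g[2]-54)
        m=(abs(b)<20)&(a>-40)&(a<110)&(h>-100)&(h<45)&(X[:,2]>12);print(c,m.sum())
        A=a[m];H=h[m]
        print(' ',[(k,round(float(np.min(H[(A>=k)&(A<k+8)])),0),round(float(np.max(H[(A>=k)&(A<k+8)])),0)) for k in range(-40,110,8) if ((A>=k)&(A<k+8)).sum()>3])
    print(g.round(1),s['width'],s['grasp_force'],np.round(s['force'],1))
E
python3 -c "from h import *;tilt()"
```

```text
scene 673
  [(-16, 17.0, 24.0), (-8, 17.0, 24.0), (0, 18.0, 24.0), (8, 18.0, 23.0), (16, 19.0, 23.0), (24, 17.0, 24.0), (32, -29.0, 24.0), (40, -30.0, 25.0), (48, -29.0, 23.0), (56, -28.0, 24.0), (64, -30.0, 24.0), (72, -31.0, 24.0)]
top 0
  []
wrist 27613
  [(-16, 19.0, 23.0), (-8, 19.0, 23.0), (0, 20.0, 23.0), (8, 19.0, 23.0), (16, 19.0, 23.0), (24, 19.0, 23.0), (32, 19.0, 23.0), (40, 19.0, 23.0), (48, 19.0, 23.0), (56, 18.0, 23.0), (64, 18.0, 23.0), (72, -28.0, 23.0)]
[557.6 140.4 182.3] 0.5845574190639359 21.160674691200256 [ 0.6 -0.3 -1.4]
```

```bash
python3 -m pendant '4.9 0 0 -1.5 0;4.95 0 0 -1.5 0;4.95 0 0 0 0;4.95 0 0 0 0;4.98 0 0 0 0;4.98 0 0 0 0;4.98 0 0 0 0;4.98 0 0 0 0'
```

```text
time: 6.2
tcp_pos: [557.9, 140.3, 153.0]
tcp_rot: [0.0, 0.986, -0.164, 0.0]
force: [0.3, 0.7, -0.9]
width: 0.585
grasp_force: 21.1
```

```bash
python3 -m pendant '4.8 0 -2 5 0.15;4.8 0 -4 5 0.15;4.8 -1.5 -5 0 0.15;4.8 -2 -5 0 0.15;4.8 -2 -5 0 0.15;4.8 -2 -5 0 0.15;4.8 -2 -5 0 0.15;4.8 0 0 0 0'; python3 -c "
from h import *
s=ctrl.sense();print(np.round(s['joint_pos'],2))"
```

```text
time: 7.2
tcp_pos: [461.0, -173.0, 251.6]
tcp_rot: [0.001, 0.937, 0.351, -0.001]
force: [-0.1, 1.1, -0.7]
width: 0.585
grasp_force: 21.7
[ 0.93  0.14 -0.71  1.84  0.1   1.2  -0.66]
```

```bash
python3 -m pendant '4.8 -1.6 -2.6 0 0.126;4.8 -1.6 -2.6 0 0.126;4.8 -1.6 -2.6 0 0.126;4.8 -1.6 -2.6 0 0.126;4.8 -1.7 -2.7 0 0.126;4.8 0 0 -4 0;4.8 0 0 -4 0;4.8 0 0 0 0'
python3 - <<'E'
from h import *
s=ctrl.sense();print(np.round(s['joint_pos'],2))
g=np.array(s['tcp_pos']);q=s['tcp_rot'];y=2*np.arctan2(q[2],q[1]);d=np.array([np.cos(y),np.sin(y)])
p=ctrl.grab_frame('wrist');X,_=cloud(p)
m=(X[:,2]>104)&(X[:,2]<122)&(np.hypot(X[:,0]-501,X[:,1]+223)<150)&(X[:,0]<470)
Y=X[m];b=(Y[:,:2]-g[:2])@d;n=(Y[:,:2]-g[:2])@np.array([-d[1],d[0]])
print(np.degrees(y),len(Y),np.median(Y[:,2]),cv2.minAreaRect(Y[:,:2].astype(np.float32)),np.percentile(b,[2,50,98]),np.percentile(n,[2,98]))
cv2.imwrite('pics/w2.png',p['image'])
E
```

```text
time: 8.2
tcp_pos: [381.1, -298.0, 169.7]
tcp_rot: [-0.003, 0.78, 0.625, -0.0]
force: [-0.1, 0.2, -0.7]
width: 0.582
grasp_force: 21.7
[ 1.14  0.21 -0.62  1.95  0.14  1.03  0.24]
77.41417182263017 15877 115.31465998816148 ((403.5736999511719, -230.0778350830078), (104.87620544433594, 103.21229553222656), 57.33058547973633) [ 76.09044249  98.65391443 109.23949148] [-54.31857534  32.36000845]
```

View pics/w2.png

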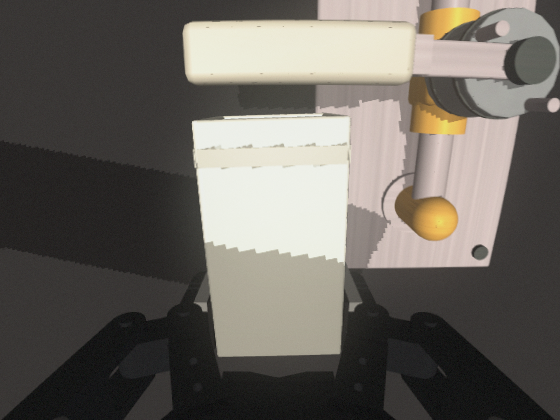

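```bash
python3 -m pendant '4.8 -0.1 -0.4 0 0;4.8 0 0 -2.5 0;4.8 0 0 -2.6 0;4.8 0 0 0 0;4.8 0.3 1.3 0 0;4.8 0.3 1.3 0 0;4.8 0.3 1.2 0 0;4.8 0 0 0 0'
```

```text
time: 9.25
tcp_pos: [390.4, -264.5, 121.2]
tcp_rot: [0.0, 0.78, 0.626, 0.0]
force: [-0.3, -0.3, -1.3]
width: 0.589
grasp_force: 21.7
```

```bash
python3 -m pendant '4.8 0 0 1 0;4.8 0 0 0.6 0;4.8 0 0 0.6 0;4.8 0 0 0.6 0;4.8 0 0 0.6 0;4.8 0 0 0.6 0;4.8 0 0 0 0;4.8 0 0 0 0';python3 -c "from h import *;tilt()"
```

```text
time: 10.25
tcp_pos: [390.6, -265.6, 161.1]
tcp_rot: [0.001, 0.78, 0.625, 0.001]
force: [-0.9, 0.0, -0.9]
width: 0.584
grasp_force: 22.4
scene 346
  [(-8, 19.0, 24.0), (8, 10.0, 21.0), (16, 8.0, 14.0), (24, 4.0, 13.0), (32, 0.0, 8.0), (40, -4.0, 4.0), (48, -5.0, 5.0), (56, 5.0, 12.0), (64, 5.0, 12.0), (72, 3.0, 10.0)]
top 542
  [(0, 16.0, 20.0), (8, 10.0, 19.0), (16, 5.0, 17.0), (24, 1.0, 14.0), (32, -3.0, 9.0), (40, -4.0, 5.0), (48, -5.0, 8.0), (56, 4.0, 15.0), (64, 5.0, 13.0), (72, -1.0, 13.0)]
wrist 24488
  [(-16, 21.0, 25.0), (-8, 18.0, 25.0), (0, 14.0, 21.0), (8, 11.0, 17.0), (16, 7.0, 14.0), (24, 4.0, 10.0), (32, 0.0, 7.0), (40, -4.0, 4.0), (48, -5.0, 8.0), (56, 6.0, 10.0), (64, 7.0, 10.0), (72, 3.0, 10.0)]
[ 390.6 -265.6  161.1] 0.5841077023252705 22.356078028678894 [-0.9  0.  -0.9]
```

```bash
python3 -m pendant '4.8 0 0 0.8 0;4.8 0 0 0.8 0;4.8 0 0 0.9 0;4.8 0 0 0.9 0;4.8 0 0 0.9 0;4.8 0.1 0.6 0.2 0;4.8 0.1 0.6 0 0;4.8 0 0 0 0';python3 -c "from h import *;tilt()"
```

```text
time: 11.4
tcp_pos: [392.2, -253.3, 205.9]
tcp_rot: [0.0, 0.78, 0.625, 0.0]
force: [-0.1, -2.5, -1.2]
width: 0.581
grasp_force: 22.2
scene 358
  [(-40, 1.0, 7.0), (-32, 5.0, 10.0), (0, 10.0, 27.0), (8, -34.0, 14.0), (16, -18.0, -1.0), (24, -32.0, -14.0), (32, -46.0, -30.0), (40, -48.0, -34.0), (48, -39.0, -32.0), (56, -41.0, -34.0)]
top 540
  [(0, 9.0, 19.0), (8, -9.0, 14.0), (16, -23.0, -2.0), (24, -36.0, -15.0), (32, -48.0, -27.0), (40, -46.0, -33.0), (48, -39.0, -32.0), (56, -46.0, -31.0), (64, -44.0, -37.0)]
wrist 20237
  [(-40, 0.0, 6.0), (-32, 5.0, 10.0), (-24, 9.0, 14.0), (-16, 14.0, 19.0), (-8, 18.0, 24.0), (0, 8.0, 25.0), (8, -6.0, 14.0), (16, -19.0, -1.0), (24, -33.0, -15.0), (32, -45.0, -29.0), (40, -47.0, -34.0), (48, -38.0, -35.0), (56, -46.0, -34.0), (64, -45.0, -38.0)]
[ 392.2 -253.3  205.9] 0.581215301229429 22.22808748483658 [-0.1 -2.5 -1.2]
```

```bash
python3 -m pendant '4.8 0.1 0.45 0 0;4.8 0.1 0.45 0 0;4.8 0.1 0.4 0 0;4.8 0.08 0.36 0 0;4.8 0 0 0 0;4.8 -0.3 -1.3 0 0;4.8 -0.3 -1.3 1 0;4.8 0 0 0 0';python3 -c "from h import *;tilt()"
```

```text
time: 12.55
tcp_pos: [389.6, -264.5, 216.5]
tcp_rot: [0.001, 0.781, 0.624, 0.0]
force: [-0.6, -0.3, -0.8]
width: 0.584
grasp_force: 22.3
scene 341
  [(-40, 7.0, 15.0), (-32, 10.0, 15.0), (-8, 20.0, 23.0), (0, 8.0, 17.0), (8, -20.0, 10.0), (16, -45.0, -15.0), (24, -63.0, -41.0), (48, -49.0, -45.0), (56, -49.0, -43.0), (64, -50.0, -44.0), (72, -52.0, -45.0)]
top 520
  [(0, -0.0, 20.0), (8, -21.0, 14.0), (16, -46.0, -13.0), (24, -66.0, -42.0), (48, -52.0, -45.0), (56, -51.0, -43.0), (64, -52.0, -43.0), (72, -58.0, -43.0)]
wrist 19583
  [(-40, 9.0, 12.0), (-32, 10.0, 15.0), (-24, 13.0, 17.0), (-16, 15.0, 20.0), (-8, 18.0, 22.0), (0, 6.0, 24.0), (8, -16.0, 16.0), (16, -40.0, -10.0), (24, -64.0, -36.0), (32, -65.0, -60.0), (48, -51.0, -47.0), (56, -49.0, -44.0), (64, -49.0, -45.0), (72, -56.0, -45.0)]
[ 389.6 -264.5  216.5] 0.5843405071586282 22.33440399169922 [-0.6 -0.3 -0.8]
```

```bash
python3 -m pendant '4.8 0 0 5 0;4.8 0.5 2 2 0;4.8 1.2 5 0 0;4.8 1.3 5.5 0 0;4.8 1.4 5.5 0 0;4.8 1.4 5.5 0 0;4.8 1.4 5.5 0 0;4.8 1.4 5.5 0 0'
```

```text
time: 13.7
tcp_pos: [475.6, 84.0, 285.9]
tcp_rot: [0.001, 0.78, 0.625, 0.0]
force: [1.2, -0.2, -1.3]
width: 0.587
grasp_force: 22.4
```

```bash
python3 -m pendant '4.8 1.3 5 -3 0;4.8 1.1 4.5 -5 0;4.8 0 0 -5 0;4.8 0 0 -1.5 0;4.8 0 0 0 0;4.8 0 0 0 0;4.8 0 0 0 0;4.8 0 0 0 0';python3 -c "from h import *;tilt()"
```

```text
time: 14.7
tcp_pos: [499.2, 173.0, 145.8]
tcp_rot: [0.001, 0.781, 0.625, 0.001]
force: [0.5, -0.4, -1.5]
width: 0.583
grasp_force: 22.2
scene 138
  [(-40, 8.0, 16.0), (-32, -9.0, 20.0), (-24, 12.0, 19.0), (-16, 16.0, 22.0), (24, -53.0, -49.0)]
top 0
  []
wrist 16338
  [(-40, 10.0, 12.0), (-32, 11.0, 15.0), (-24, 14.0, 18.0), (-16, 16.0, 20.0), (-8, 18.0, 23.0), (0, 4.0, 24.0), (8, -20.0, 12.0), (16, -45.0, -14.0), (24, -65.0, -40.0)]
[499.2 173.  145.8] 0.582500485820481 22.24778652191162 [ 0.5 -0.4 -1.5]
```

```bash
python3 -m pendant '4.8 0 0 -0.6 0;4.8 0 0 -0.3 0;4.8 0 0 -0.2 0;4.8 0 0 -0.2 0;4.8 0 0 -0.2 0;4.8 0 0 -0.2 0;4.8 0 0 0 0;4.8 0 0 0 0';python3 -c "from h import *;tilt()"
```

```text
time: 15.85
tcp_pos: [499.8, 178.1, 131.7]
tcp_rot: [-0.001, 0.78, 0.626, 0.004]
force: [-7.4, 8.7, 33.5]
width: 0.581
grasp_force: 27.9
scene 136
  [(-40, 12.0, 20.0), (-32, -60.0, 22.0), (-24, 16.0, 23.0), (-16, 17.0, 25.0)]
top 0
  []
wrist 15934
  [(-32, 15.0, 19.0), (-24, 17.0, 21.0), (-16, 19.0, 23.0), (-8, 21.0, 25.0), (0, 9.0, 26.0), (8, -22.0, 21.0), (16, -52.0, -16.0), (24, -65.0, -49.0)]
[499.8 178.1 131.7] 0.5811594110444994 27.942100167274475 [-7.4  8.7 33.5]
```

```bash
python3 -m pendant '4.8 0 0 0.2 0;5.4 0 0 0 0;6 0 0 0 0;7 0 0 0 0;7.5 0 0 0 0;7.5 0 0 4 0;7.5 0 0 4 0;7.5 0 0 4 0'
python3 - <<'E'
from h import *
for c in ['scene','top','wrist']:
    p=ctrl.grab_frame(c);X,_=cloud(p)
    m=(X[:,2]>80)&(X[:,2]<110)&(abs(X[:,0]-500)<60)&(abs(X[:,1]-175)<60);Y=X[m]
    if m.sum()>10:
        print(c,m.sum(),np.median(Y[:,2]),cv2.minAreaRect(Y[:,:2].astype(np.float32)), np.linalg.lstsq(np.c_[Y[:,:2]-Y[:,:2].mean(0),np.ones(len(Y))],Y[:,2],rcond=None)[0])
E
```

```text
time: 17.0
tcp_pos: [498.6, 173.1, 251.0]
tcp_rot: [-0.0, 0.78, 0.625, -0.0]
force: [1.0, 0.1, -0.6]
width: 0.878
grasp_force: 0.0
scene 329 93.47121137402674 ((500.61962890625, 178.42250061035156), (50.05227279663086, 52.52552795410156), 78.14351654052734) [-8.65106089e-02  5.15740529e-02  9.22789516e+01]
wrist 4442 93.97620433316195 ((499.71514892578125, 180.81741333007812), (50.33509063720703, 50.13922882080078), 77.3960189819336) [-6.90894930e-03 -3.65798791e-02  9.36487536e+01]
```

```bash
python3 -m pendant '7.5 0.12 0.7 -4 0;7.5 0 0 -4 0;7.5 0 0 -4.2 0;6 0 0 0 0;4.6 0 0 0 0;4.6 0 0 0 0;4.6 0 0 0 0;4.6 0 0 0 0' 30
```

```text
time: 18.15
tcp_pos: [500.2, 180.1, 128.4]
tcp_rot: [0.0, 0.781, 0.625, 0.0]
force: [-0.9, 0.4, -1.4]
width: 0.577
grasp_force: 37.1
```

```bash
python3 -m pendant '4.6 0 0 5 0;4.6 0 0 5 0;4.6 0 0 5.5 0;4.6 0.5 -4 0 0;4.6 0.5 -5 0 0;4.6 0 -3 0 0;4.6 0 0 0 0;4.6 0 0 0 0'
python3 - <<'E'
from h import *
tilt()
for c in ['scene','top','wrist']:
    p=ctrl.grab_frame(c);X,_=cloud(p)
    if c=='wrist': cv2.imwrite('pics/w3.png',p['image'])
    for z0,z1 in [(50,62),(70,115),(122,133)]:
        m=(X[:,2]>z0)&(X[:,2]<z1)&(abs(X[:,0]-539)<60)&(abs(X[:,1]+53)<60);Y=X[m]
        if m.sum()>10: print(c,z0,m.sum(),np.median(Y,0).round(1),np.percentile(Y,2,0).round(0),np.percentile(Y,98,0).round(0),np.round(cv2.minAreaRect(Y[:,:2].astype(np.float32))[0],1))
E
```

```text
time: 19.15
tcp_pos: [509.8, 61.0, 283.1]
tcp_rot: [0.0, 0.78, 0.625, 0.0]
force: [-0.1, 0.4, -0.8]
width: 0.582
grasp_force: 37.2
scene 131
  [(-32, -72.0, 22.0), (-24, 17.0, 23.0), (-16, 18.0, 23.0), (16, 19.0, 23.0)]
top 0
  []
wrist 17007
  [(-32, 19.0, 20.0), (-24, 19.0, 22.0), (-16, 18.0, 22.0), (-8, 18.0, 22.0), (0, 19.0, 22.0), (8, 18.0, 22.0), (16, 18.0, 22.0), (24, -72.0, 22.0)]
[509.8  61.  283.1] 0.5819502192728223 37.22835838794708 [-0.1  0.4 -0.8]
scene 50 578 [545.  -58.2  52.8] [ 492. -100.   50.] [585.  -8.  57.] [537.6 -58.8]
scene 70 111 [545.5 -54.9  93.7] [536. -63.  72.] [549. -43. 113.] [543.  -52.5]
scene 122 26 [539.9 -52.6 126.7] [534. -59. 122.] [545. -45. 130.] [540.1 -52.7]
wrist 50 395 [574.8 -28.3  52.8] [560. -49.  50.] [586. -14.  54.] [570.2 -34.2]
```

View pics/w3.png

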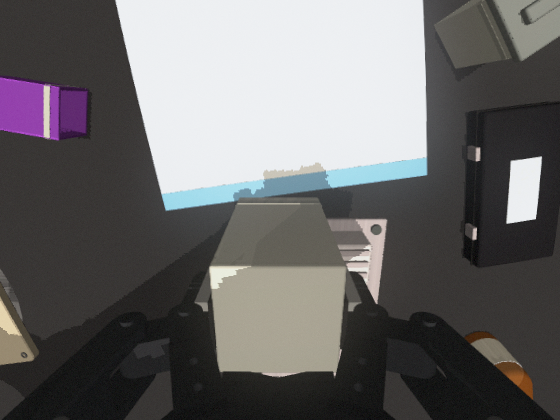

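```bash
python3 -m pendant '4.6 0.7 -2.5 0 0;4.6 0.8 -3 0 0;4.6 0.8 -3 0 0;4.6 0.67 -2.75 0 0;4.6 0 0 0 0;4.6 0 0 -1.5 0;4.6 0 0 0 0;4.6 0 0 0 0'
python3 - <<'E'
from h import *
g=ctrl.sense()['tcp_pos'];ims=[]
for c in ['scene','top']:
    p=ctrl.grab_frame(c)
    uv=proj(p,[[539.5,-52.5,129],[539.5,-52.5,54],[g[0],g[1],g[2]-125],[g[0],g[1],g[2]-33]])
    im=cv2.resize(p['image'],None,fx=4,fy=4,interpolation=2);
    for q,cc in zip(uv,[(0,0,255),(0,0,255),(0,255,0),(255,0,0)]): cv2.circle(im,tuple(int(v*4+2) for v in q),4,cc,-1)
    c0=(uv[0]*4).astype(int);ims.append(im[max(c0[1]-250,0):c0[1]+250,c0[0]-195:c0[0]+195][:500])
h=min(i.shape[0] for i in ims)
cv2.imwrite('pics/p1.png',np.hstack([i[:h] for i in ims]))
E
```

```text
time: 20.45
tcp_pos: [539.5, -51.5, 267.8]
tcp_rot: [-0.0, 0.78, 0.626, -0.0]
force: [0.4, 0.2, -0.6]
width: 0.582
grasp_force: 37.2
```

View pics/p1.png

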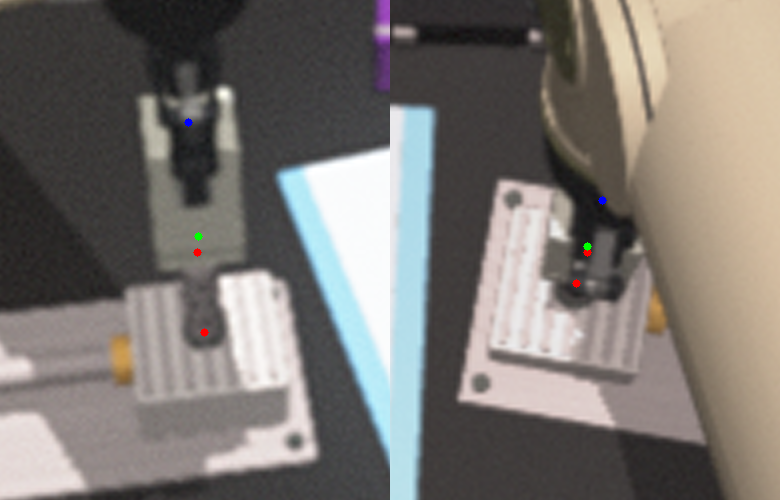

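```bash
python3 -m pendant '4.6 0 0 -1.5 0;4.6 0 0 -1.5 0;4.6 0 0 -1.5 0;4.6 0 0 -1.5 0;4.6 0 0 -1.3 0;4.6 0 0 -1 0;4.6 0 0 0 0;4.6 0 0 0 0'
```

```text
time: 21.55
tcp_pos: [539.9, -52.2, 185.3]
tcp_rot: [0.0, 0.78, 0.625, 0.0]
force: [0.8, 0.1, -0.5]
width: 0.581
grasp_force: 37.2
```

```bash
python3 -m pendant '4.6 0 0 -0.2 0;4.6 0 0 -0.1 0;4.6 0 0 -0.1 0;4.6 0 0 -0.05 0;4.6 0 0 -0.05 0;4.6 0 0 -0.05 0;4.6 0 0 0 0;4.6 0 0 0 0'
```

```text
time: 22.55
tcp_pos: [539.6, -52.4, 179.4]
tcp_rot: [0.0, 0.78, 0.625, 0.0]
force: [-0.4, 0.1, -1.5]
width: 0.582
grasp_force: 37.2
```

```bash
python3 -m pendant '4.6 0 0 -0.05 0;4.6 0 0 -0.05 0;4.6 0 0 -0.05 0;4.6 0 0 -0.05 0;4.6 0 0 0 0;4.6 0 0 0 0;4.6 0 0 0 0;4.6 0 0 0 0'
```

```text
time: 23.55
tcp_pos: [539.8, -52.2, 178.9]
tcp_rot: [0.0, 0.78, 0.625, -0.0]
force: [-6.5, -0.2, 17.0]
width: 0.581
grasp_force: 39.0
```

```bash
python3 -m pendant '5.2 0 0 0 0;5.6 0 0 0 0;6.2 0 0 0 0;7 0 0 0 0;7 0 0 2 0;7 0 0 4 0;7 0 0 5 0;7 -1 -2 2 -0.1'
```

```text
time: 24.55
tcp_pos: [530.7, -70.3, 311.7]
tcp_rot: [0.001, 0.81, 0.586, 0.002]
force: [-0.1, -1.0, -1.3]
width: 0.821
grasp_force: 0.0
```

```bash
python3 -m pendant '7 -1.5 -1.7 0 -0.185;7 -1.5 -1.7 0 -0.185;7 -1.5 -1.7 0 -0.185;7 -1.5 -1.7 0 -0.185;7 -1.5 -1.6 0 -0.185;7 -1.5 -1.6 0 -0.185;7 -1.5 -1.5 0 -0.185;7 -1.5 -1.5 0 -0.178'
python3 - <<'E'
from h import *
s=ctrl.sense();g=np.array(s['tcp_pos']);q=s['tcp_rot'];print(g,np.degrees(2*np.arctan2(q[2],q[1])))
ims=[]
for c in ['scene','top','wrist']:
    p=ctrl.grab_frame(c);X,_=cloud(p);ims.append(p['image'])
    m=(X[:,2]>138)&(X[:,2]<156)&(abs(X[:,0]-539)<50)&(abs(X[:,1]+53)<50);Y=X[m]
    if m.sum()>10: print(c,'jar',m.sum(),np.median(Y[:,2]),np.round(cv2.minAreaRect(Y[:,:2].astype(np.float32))[0],1),np.linalg.lstsq(np.c_[Y[:,:2]-Y[:,:2].mean(0),np.ones(len(Y))],Y[:,2],rcond=None)[0].round(3))
    m=(X[:,2]>104)&(X[:,2]<122)&(np.hypot(X[:,0]-501,X[:,1]+223)<150)&(np.hypot(X[:,0]-501,X[:,1]+223)>52)&(X[:,1]<-150)&(X[:,0]<480);Y=X[m]
    if m.sum()>10: print(c,'bar',m.sum(),np.median(Y[:,2]),cv2.minAreaRect(Y[:,:2].astype(np.float32)))
a=cv2.resize(ims[0][130:290,110:310],(400,320));cv2.imwrite('pics/p2.png',np.hstack([a,cv2.resize(ims[2],(400,320))]))
E
```

```text
time: 25.55
tcp_pos: [409.5, -202.3, 308.8]
tcp_rot: [0.0, 0.994, -0.113, 0.001]
force: [-0.1, -0.2, -0.2]
width: 0.821
grasp_force: 0.0
[ 409.46588113 -202.31711346  308.78959121] -13.020310860796469
scene jar 367 145.1285177915923 [541.  -53.6] [-2.500e-02  2.000e-03  1.449e+02]
scene bar 223 115.32841391430325 ((409.6673278808594, -202.2025909423828), (22.449241638183594, 83.82974243164062), 76.2989730834961)
top jar 484 145.34829907613863 [539.8 -52.3] [1.30000e-02 2.00000e-03 1.45221e+02]
top bar 268 115.30719594230601 ((408.2783508300781, -202.48666381835938), (22.962881088256836, 83.56858825683594), 78.22229766845703)
wrist jar 4769 145.1468972632805 [540.  -52.3] [8.00000e-03 2.80000e-02 1.44904e+02]
wrist bar 2327 115.25323717161523 ((410.3448181152344, -202.35826110839844), (21.950450897216797, 83.36178588867188), 78.30387878417969)
```

View pics/p2.png

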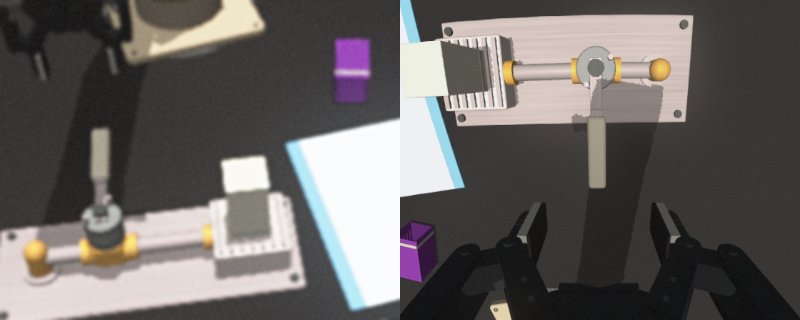

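```bash
python3 -m pendant '7 0 0 -5 0;7 0 0 -5 0;7 0 0 -4.5 0;5 0 0 0 0;3 0 0 0 0;1 0 0 0 0;1 0 0 0 0;1 0 0 0 0' 50
python3 - <<'E'
import numpy as np
O=np.array([500.3,-222.4]);r=92.0;y0=np.radians(192.3-25)
# positions for lever angle in 10 steps of ~9.2deg up to 92
P=[O-r*np.array([np.cos(np.radians(-12.6)+t),np.sin(np.radians(-12.6)+t)]) for t in np.arange(0,1.66,0.1)]
print(np.round(np.diff(P,axis=0)/10,2).tolist(), P[-1])
E
```

```text
time: 26.7
tcp_pos: [411.1, -202.4, 164.7]
tcp_rot: [0.001, 0.994, -0.11, 0.002]
force: [0.2, 2.0, 7.9]
width: 0.243
grasp_force: 49.6
[[-0.16, -0.91], [-0.06, -0.92], [0.03, -0.92], [0.12, -0.91], [0.21, -0.9], [0.3, -0.87], [0.38, -0.84], [0.46, -0.79], [0.54, -0.74], [0.61, -0.69], [0.68, -0.62], [0.74, -0.55], [0.79, -0.47], [0.83, -0.39], [0.87, -0.31], [0.89, -0.22]] [ 482.86103913 -312.73206874]
```

```bash
python3 -m pendant '1 -0.16 -0.91 0 0.1;1 -0.06 -0.92 0 0.1;1 0.03 -0.92 0 0.1;1 0.12 -0.91 0 0.1;1 0.21 -0.9 0 0.1;1 0.3 -0.87 0 0.1;1 0.38 -0.84 0 0.1;1 0.46 -0.79 0 0.1' 60
```

```text
time: 27.7
tcp_pos: [424.0, -272.4, 164.7]
tcp_rot: [0.001, 0.958, 0.287, 0.001]
force: [1.0, 7.6, 6.5]
width: 0.247
grasp_force: 60.3
```

```bash
python3 -m pendant '1 0.54 -0.74 0 0.1;1 0.61 -0.69 0 0.1;1 0.68 -0.62 0 0.1;1 0.74 -0.55 0 0.1;1 0.79 -0.47 0 0.1;1 0.83 -0.39 0 0.1;1 0.87 -0.31 0 0.1;1 0.4 -0.1 0 0'
```

```text
time: 28.7
tcp_pos: [476.8, -310.4, 164.5]
tcp_rot: [-0.001, 0.802, 0.598, -0.001]
force: [-19.5, 12.5, 22.5]
width: 0.245
grasp_force: 63.6
```

```bash
cat > bar.py <<'E'
from h import *
s=ctrl.sense();g=np.array(s['tcp_pos']);q=s['tcp_rot'];print(g,np.degrees(2*np.arctan2(q[2],q[1])),s['force'],s['grasp_force'])
for c in ['scene','top','wrist']:
    p=ctrl.grab_frame(c);X,_=cloud(p)
    d=np.hypot(X[:,0]-500.3,X[:,1]+222.4)
    m=(X[:,2]>108)&(X[:,2]<119)&(d<140)&(d>52);Y=X[m]
    if m.sum()>10:
        l=cv2.fitLine(Y[:,:2].astype(np.float32),cv2.DIST_HUBER,0,.01,.01).ravel();print(c,m.sum(),np.degrees(np.arctan2(l[1],l[0])),cv2.minAreaRect(Y[:,:2].astype(np.float32)))
cv2.imwrite('pics/w4.png',p['image'])
E
python3 -m pendant '1 0.3 -0.05 0 0.05;1 0 0 0 0;1 0 0 0 0;1 0 0 0 0;1 0 0 0 0;1 0 0 0 0;1 0 0 0 0;1 0 0 0 0'; python3 bar.py
```

```text
time: 29.7
tcp_pos: [479.7, -311.1, 164.7]
tcp_rot: [-0.001, 0.787, 0.617, -0.001]
force: [-10.9, 8.8, 14.4]
width: 0.248
grasp_force: 61.3
[ 479.73132938 -311.0785243   164.67214385] 76.15536292012436 [-10.87193391   8.82016226  14.42831674] 61.30430817604065
scene 180 80.39901 ((484.5147705078125, -313.44268798828125), (81.08065795898438, 41.843868255615234), 86.32421875)
top 157 -81.236626 ((485.90203857421875, -292.595703125), (39.743560791015625, 46.663509368896484), 67.27412414550781)
wrist 8768 76.830635 ((480.90692138671875, -311.7588195800781), (46.60306930541992, 84.09546661376953), 3.102170944213867)
```

View pics/w4.png

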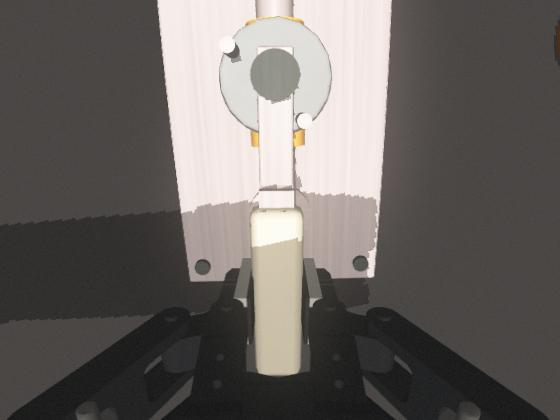

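```bash
python3 -m pendant '1 0.2 -0.04 0 0.03;1 0.15 -0.03 0 0;1 0 0 0 0;1 0 0 0 0;1 0 0 0 0;1 0 0 0 0;1 0 0 0 0;1 0 0 0 0'; python3 bar.py
```

```text
time: 30.85
tcp_pos: [481.8, -311.6, 164.6]
tcp_rot: [-0.002, 0.778, 0.628, -0.002]
force: [-20.8, 12.6, 22.6]
width: 0.245
grasp_force: 62.1
[ 481.82342904 -311.56850313  164.56235892] 77.80159647527518 [-20.80132244  12.55055369  22.61825874] 62.117173075675964
scene 187 82.815475 ((487.9933166503906, -313.1257629394531), (82.49142456054688, 36.988250732421875), 84.36638641357422)
top 162 -87.81781 ((486.9787292480469, -292.91839599609375), (39.515743255615234, 45.97218322753906), 72.18391418457031)
wrist 8777 77.8588 ((479.0824279785156, -311.4090270996094), (83.68659973144531, 46.38096618652344), 60.994590759277344)
```

```bash
python3 -m pendant '1 0.2 -0.04 0 0.01;1 0.1 -0.03 0 0;1 0 0 0 0;1 0 0 0 0;1 0 0 0 0;1 0 0 0 0;1 0 0 0 0;1 0 0 0 0' 80; python3 bar.py
```

```text
time: 32.0
tcp_pos: [482.7, -311.8, 164.4]
tcp_rot: [-0.005, 0.775, 0.631, -0.004]
force: [-36.4, 16.3, 35.2]
width: 0.242
grasp_force: 81.6
[ 482.6681948  -311.78108457  164.42769628] 78.31831544310104 [-36.42015705  16.31519817  35.17424499] 81.61288976669312
scene 184 81.31988 ((486.361328125, -312.1734924316406), (82.355224609375, 39.94684982299805), 88.3487777709961)
top 162 88.08559 ((483.92730712890625, -291.2857360839844), (41.18935775756836, 38.92921829223633), 71.11271667480469)
wrist 8721 78.24141 ((479.69744873046875, -311.572509765625), (83.67691040039062, 46.247135162353516), 61.690284729003906)
```

```bash
python3 -m pendant '1 -0.1 0 0 0;1 0 0 0 0;1 0 0 0 0;1 0 0 0 0;1 0 0 0 0;1 0 0 0 0;1 0 0 0 0;1 0 0 0 0'
python3 - <<'E'
from h import *
for c in ['scene','top']:
    p=ctrl.grab_frame(c);X,_=cloud(p)
    m=(X[:,2]>138)&(X[:,2]<156)&(abs(X[:,0]-539)<50)&(abs(X[:,1]+53)<50);Y=X[m]
    if m.sum()>10: print(c,np.median(Y[:,2]),np.round(cv2.minAreaRect(Y[:,:2].astype(np.float32))[0],1))
print(ctrl.sense()['tcp_pos'],ctrl.close_job())
E
```

```text
time: 33.15
tcp_pos: [482.4, -311.7, 164.5]
tcp_rot: [-0.004, 0.775, 0.632, -0.003]
force: [-30.1, 17.4, 30.8]
width: 0.245
grasp_force: 81.3
scene 145.0377878816743 [541.1 -53.5]
top 145.2416127875543 [540.3 -52.4]
the job is handed in; nothing more can be done
[ 482.39918879 -311.77121862  164.50017812] None
```

The jar sits mouth-down over the peg with its rim flat on the grid and was let go. The valve lever is gripped and pressed against its open stop, and the job was handed in at about 33 s; no verdict came back.

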